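# Rebuild the tiered earring stand

### The arm

A 6-joint arm with a two-finger parallel gripper is mounted at the origin on the work surface. World frame = base frame: x ahead of the robot, y to its left, z up, the work surface at z = 0. Lengths are in m, angles in degrees, forces in N, time in s.
With the tool pointing down it reaches from about 0.35 to 0.875 m from the base axis. Payload 4.2 kg.
Tool frame: the origin (TCP) lies midway between the tips of the shut fingers; the grasp point (between the pads) lies 19 mm behind it; z points along the fingers, y is the direction in which the jaws open and shut (so a half turn about z gives the same grasp; the last joint's range is limited). The gripper opens to 87 mm and grips with 3 to 60 N. Pads are 19 mm wide; open, the fingers measure 117 mm over their backs; the gripper's body (75 mm by 190 mm) begins 51 mm behind the grasp point.
Start: joints at [90.39, 22.042, 0.453, 0, -68.411, -14.817], TCP at [0.156, 0.605, 0.223] pointing down, gripper open.
Joint ranges: [-179.83, 179.83], [-69.29, 118.12], [-61.27, 80.66], [-181.25, 117.63], [-171.15, -9.14], [-177.46, 177.46]. Speed limits (degrees/s): [159.86, 159.86, 180, 180, 180, 180].

### API

Orientations are given as a 3x3 rotation matrix whose columns are the frame's x, y, z axes.
In Python, from station import r gives the robot as it stands.
- The arm moves only by the tool servo_tool, never from a script. Its arguments are lists of equal length, an entry for each row: "slide": the shift along the world's x, y, z in units of 60 mm (1.0 is 60 mm), a list of three; "twist": the turn, a rotation vector about the world's x, y, z in units of 6 degrees (1.0 is 6 degrees), a list of three; "gripper": the closure, from 0 (fully open) to 1 (shut). In form: {"slide": [[x, y, z], ...], "twist": [[wx, wy, wz], ...], "gripper": [gripper, ...]}. A call has 1 to 12 rows; each row shifts and turns the commanded pose from where the row before left it; what a row does not reach is not made up. A row lasts 1/8 s, in which the tool goes at most 62.5 mm and 10.7 degrees, less where a joint would pass 70% of its speed; a pose out of reach is approached as far as the arm can. A call is refused whole if a number of a shift passes 1 or a number of a turn 1, either way. A call with a gripper value outside its range is refused whole. The fingers move at their own pace and stop on an object; the grip force is fixed at half the most. Time passes only in rows, so rows that do not move let the fingers close. It gives the time, the measured TCP pose, the force and the opening at its end, in the units of the state.
- r.sense(): the state, without advancing time (a new reading comes with each control period).
- r.capture(name): name is "side" or "top" or "wrist"; returns a dict with "image" (420x560x3 uint8, blue, green, red), "intrinsics" (3x3 intrinsics, pixels), "R" (3x3) and "t" (3): a world point X has camera coordinates R X + t. Camera axes: x right, y down, z forward; pixel columns grow to the right and rows downward; lengths in m; the calibration is good to about 2 mm. A picture is of the moment at which its call begins. There is no depth.
- r.finish_job(): hands the job in, once; it reports no verdict.
The state is a dict: "time_s": time; "joints": joint angles; "joint_velocities": joint speeds; "effort": joint torques, N m; "tcp_pos": TCP position; "ee_rot": TCP orientation; "wrist_force": force on the tool from outside, world axes, zero at the start; "moment": the same for the moment, N m; "gripper_width": opening from 0.0 (shut) to 1.0 (fully open).
Only numpy, scipy, OpenCV 4.12 (cv2) and the standard library are available. Lean on these libraries where they do the work, as an engineer would, in place of code of your own. Each camera call takes 0.05 s, during which the arm holds its last target.

### The job

Put the earring stand on the ledge back together: thread the three wooden tiers over its upright post one at a time, the largest first, then the medium, then the smallest on top, each lying flat and fully down. The post is clamped a little off the middle of its base, so feel for it gently: never press or knock hard on the stand and do not drop a tier down the post. Leave the clothes pegs and the incense holder where they are, and let go when finished.

Things in the scene. Friction and masses are not known exactly. Their poses are not given: they have to be found in the camera images.
- stand: earring stand, fixed: clear acrylic disc base 60 mm across, 12 mm high; upright rigid steel post, 10 mm diameter, flat top 74 mm above the ledge, 0.5 mm bevel. Origin: centre of base underside, z up. The post is NOT central: its axis is 3.0 to 5.5 mm from the base's centre, in a direction new every run, not told by this pose. Tier bores leave 1.5 mm all round it. Over 25 N on base or post breaks it
- tier_large: largest tier: light beech ring, 64 mm across, 15 mm thick, 13 mm plain round bore through its middle, circle of tiny dark dots near its rim; about 34 g; lies flat on the ledge; the tiers trade places from run to run. Origin: centre of the underside, z up along the bore
- tier_medium: medium tier: light beech ring, 52 mm across, 15 mm thick, 13 mm plain round bore through its middle, circle of tiny dark dots near its rim; about 22 g; lies flat on the ledge; the tiers trade places from run to run. Origin: centre of the underside, z up along the bore
- tier_small: smallest tier: light beech ring, 40 mm across, 15 mm thick, 13 mm plain round bore through its middle, circle of tiny dark dots near its rim; about 14 g; lies flat on the ledge; the tiers trade places from run to run. Origin: centre of the underside, z up along the bore
- peg1: bystander: orange plastic clothes peg lying on its side, 75 mm long, 12 mm wide, 11 mm high; origin centre of the underside, x along its length. To be left where it is
- peg2: bystander: orange plastic clothes peg lying on its side, 75 mm long, 12 mm wide, 11 mm high; origin centre of the underside, x along its length. To be left where it is
- peg3: bystander: orange plastic clothes peg lying on its side, 75 mm long, 12 mm wide, 11 mm high; origin centre of the underside, x along its length. To be left where it is
- incense_holder: bystander: small round blue-glazed ceramic incense holder, 48 mm across, 26 mm high; origin centre of the underside. To be left where it is
Mind the look-alikes: they are no part of the job. Leave any grey look-alike of the tier_large alone.

How it is judged (in metres and radians):
On the way, in this order (a step that is already met when the one before it is completed fails the run):
1. the largest tier is on the post, flat on the base (z of tier_large in the frame of stand between 0.009 and 0.015 m and horizontal distance between tier_large and stand below 0.01 m and angle between tier_large's own z axis and vertical below 0.08 rad), for 0.2 s.
2. the medium tier is on the post, flat on the largest (all of step 1 and z of tier_medium in the frame of stand between 0.024 and 0.03 m and horizontal distance between tier_medium and stand below 0.01 m and angle between tier_medium's own z axis and vertical below 0.08 rad), for 0.2 s.
3. the smallest tier is on the post, flat on the medium (all of step 2 and z of tier_small in the frame of stand between 0.039 and 0.045 m and horizontal distance between tier_small and stand below 0.01 m and angle between tier_small's own z axis and vertical below 0.08 rad), for 0.2 s.
At the end, for the whole second after the job is handed in: all three tiers are threaded on the post and at rest: largest on the base, medium on it, smallest on top, each within 3 mm of its seated height, within 10 mm of the base's centre line and within 0.08 rad of level, and released (all of step 3 and linear speed of each of tier_large, tier_medium, tier_small below 0.02 m/s); the robot touches nothing.
It fails at once if more than 25 N on the stand, by pressing, knocking or a dropped tier (contact force between stand and anything else above 25 N).
It fails at once if a clothes peg or the incense holder is shifted by more than 20 mm (distance of any of peg1, peg2, peg3, incense_holder from where it was at the start of the episode above 0.02 m).
It also fails if it takes over 67 s, if anything falls off the work surface, if the arm or the gripper's body presses on something with over 40 N, if the wrist force passes 120 N, or if a joint passes its speed limit or range.

## Working session

There is one attempt and no reset: what is moved stays moved. The work goes in short steps, Python scripts to look and compute and a tool call to move; the robot and the scene stay as the last step left them, time stands still between calls to the robot, and variables do not carry over. Pictures are saved under pics/ and viewed, and the job is handed in when it is done.

Besides the shell and the picture viewer there is one more tool, called by a JSON object that holds its "api" and its "payload". servo_tool: Moves the arm, as the interface text tells. Its arguments: {"type":"object","properties":{"slide":{"type":"array","items":{"type":"array","items":{"type":"number"}}},"twist":{"type":"array","items":{"type":"array","items":{"type":"number"}}},"gripper":{"type":"array","items":{"type":"number"}}},"required":["slide","twist","gripper"]}

```bash
ls; mkdir -p pics; python3 - <<'E'
from station import r
import cv2,numpy as np,pickle
s=r.sense();print({k:np.round(v,3).tolist() for k,v in s.items()})
d={}
for n in["side","top","wrist"]:
    c=r.capture(n);d[n]=c;cv2.imwrite(f"pics/a_{n}.png",c["image"])
    R=np.array(c["R"]);print(n,np.round(c["intrinsics"],1).tolist(),np.round(-R.T@np.array(c["t"]),3),np.round(R,3).tolist())
pickle.dump(d,open("a.pkl","wb"))
E
```

```text
pics
{'time_s': 0.0, 'joints': [90.391, 22.092, 0.379, -0.029, -68.412, -14.815], 'joint_velocities': [-0.026, -0.063, 0.006, -0.042, 0.109, 0.087], 'effort': [0.001, -39.066, 18.74, 4.22, 0.011, -0.0], 'tcp_pos': [0.156, 0.605, 0.221], 'ee_rot': [[0.968, -0.249, -0.0], [-0.249, -0.968, -0.002], [0.0, 0.002, -1.0]], 'wrist_force': [-0.393, 0.631, 0.042], 'moment': [0.026, -0.026, 0.068], 'gripper_width': 1.004}
side [[503.8, 0.0, 274.0], [0.0, 503.8, 205.2], [0.0, 0.0, 1.0]] [0.096 0.607 0.671] [[-0.809, -0.587, -0.007], [-0.363, 0.51, -0.779], [0.462, -0.628, -0.626]]
top [[523.0, 0.0, 268.8], [0.0, 523.0, 216.0], [0.0, 0.0, 1.0]] [ 0.376 -0.025  0.955] [[0.006, -1.0, 0.014], [-0.983, -0.008, -0.186], [0.186, -0.012, -0.982]]
wrist [[315.1, 0.0, 282.3], [0.0, 315.1, 203.4], [0.0, 0.0, 1.0]] [0.226 0.587 0.384] [[-0.248, -0.969, 0.002], [-0.934, 0.24, 0.266], [-0.258, 0.065, -0.964]]
```

View pics/a_side.png

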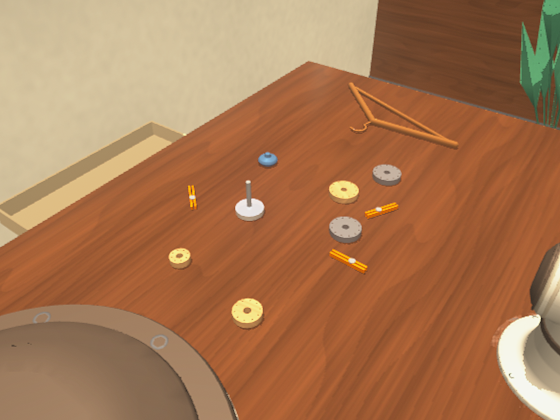

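View pics/a_top.png

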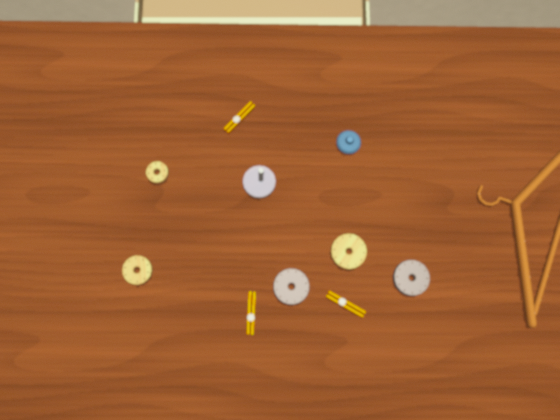

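View pics/a_wrist.png

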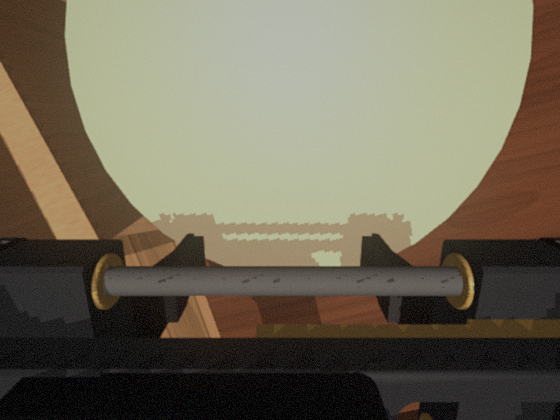

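```bash
cat > h.py <<'E'
import numpy as np,cv2
def ray(c,p):
    K=np.array(c["intrinsics"]);R=np.array(c["R"]);t=np.array(c["t"])
    return -R.T@t, R.T@np.linalg.inv(K)@np.array([p[0],p[1],1.])
def onz(c,p,z):
    o,d=ray(c,p);return o+d*(z-o[2])/d[2]
def proj(c,X):
    q=np.array(c["R"])@np.array(X)+np.array(c["t"]);q=np.array(c["intrinsics"])@q;return q[:2]/q[2]
def blobs(im,lo,hi,amin=100):
    h=cv2.cvtColor(im,cv2.COLOR_BGR2HSV);m=cv2.inRange(h,np.array(lo),np.array(hi))
    cs,_=cv2.findContours(m,cv2.RETR_EXTERNAL,cv2.CHAIN_APPROX_NONE)
    return [c for c in cs if cv2.contourArea(c)>amin]
E
python3 - <<'E'
import pickle,cv2,numpy as np
from h import *
d=pickle.load(open("a.pkl","rb"));c=d["top"];im=c["image"]
h=cv2.cvtColor(im,cv2.COLOR_BGR2HSV)
for p in [(357,260),(349,241),(146,275),(157,164),(250,190),(300,292),(240,118),(247,310),(349,142)]:print(p,h[p[1],p[0]])
cv2.imwrite("pics/z1.png",cv2.resize(im[130:310,110:300],None,fx=4,fy=3.3,interpolation=cv2.INTER_CUBIC))
s=d["side"]["image"]
cv2.imwrite("pics/z2.png",cv2.resize(s[150:340,150:410],None,fx=3,fy=3,interpolation=cv2.INTER_CUBIC))
E
```

```text
(357, 260) [ 27  91 235]
(349, 241) [ 28  89 235]
(146, 275) [ 26  97 235]
(157, 164) [ 28  93 232]
(250, 190) [150   6 209]
(300, 292) [ 16  28 210]
(240, 118) [ 20 127 221]
(247, 310) [ 20 238 184]
(349, 142) [101 106 154]
```

View pics/z1.png

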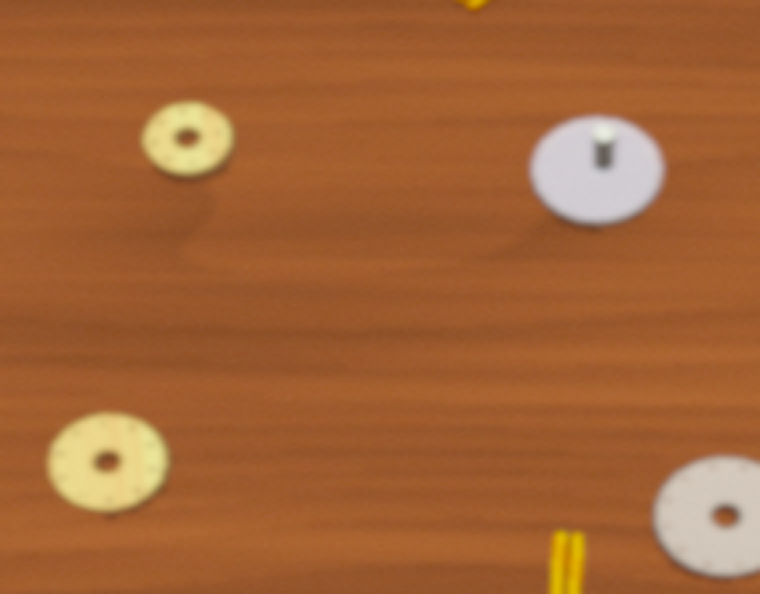

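View pics/z2.png

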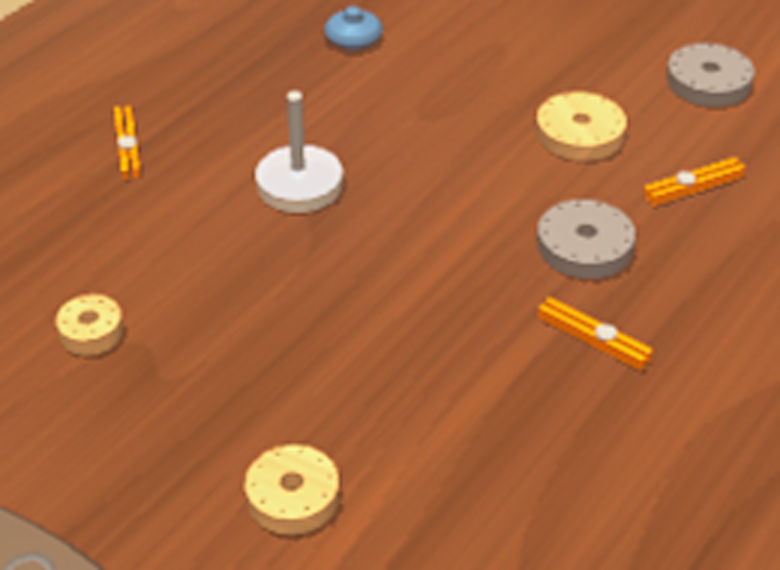

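```bash
python3 - <<'E'
import pickle,cv2,numpy as np
from h import *
d=pickle.load(open("a.pkl","rb"))
for n,regs in (("top",None),("side",None)):
    c=d[n];im=c["image"]
    print(n)
    for lab,lo,hi,z in (("beech",(22,60,205),(33,140,255),.015),("white",(0,0,170),(180,26,255),.012),("grey",(8,15,120),(25,60,230),.015),("blue",(95,60,50),(115,255,255),.013),("peg",(12,180,150),(30,255,255),.011)):
        for k in blobs(im,lo,hi,60):
            (u,v),_,_=cv2.fitEllipse(k)
            if n=="side" and v>330: continue
            X=onz(c,(u,v),z)
            if not(0<X[0]<1 and -.6<X[1]<.6): continue
            W=np.array([onz(c,p[0],z)[:2] for p in k]);
            (cx,cy),rr=cv2.minEnclosingCircle(W.astype(np.float32)*1000)
            bx=cv2.minAreaRect(W.astype(np.float32)*1000)
            print(lab,np.round((u,v),1),np.round(X[:2]*1000,1),"circ",round(cx,1),round(cy,1),"D",round(2*rr,1),"rad",round(np.hypot(X[0],X[1]),3),"rect",np.round(bx[1],0),np.round(bx[2]))
E
```

```text
top
beech [136.4 269.6] [454.2 199.3] circ 454.5 199.1 D 50.1 rad 0.496 rect [46. 48.] 0.0
beech [348.7 250.6] [ 491.2 -182.1] circ 491.6 -182.3 D 62.6 rad 0.524 rect [61. 60.] 44.0
beech [156.4 171.4] [636.3 172. ] circ 636.8 171.9 D 38.5 rad 0.659 rect [37. 36.] 52.0
white [258.8 181.2] [620.1 -18. ] circ 620.3 -18.0 D 59.2 rad 0.62 rect [57. 58.] 0.0
grey [290.9 286.2] [426.6 -77.2] circ 426.6 -77.3 D 63.4 rad 0.433 rect [62. 61.] 0.0
grey [411.1 277.3] [ 443.8 -293.4] circ 444.1 -293.3 D 64.0 rad 0.532 rect [61. 62.] 88.0
grey [471.1  11.9] [ 970.  -436.8] circ 975.4 -423.2 D 387.6 rad 1.064 rect [ 55. 386.] 1.0
grey [70.6  9.4] [964.3 355.1] circ 968.8 362.4 D 266.6 rad 1.028 rect [ 43. 265.] 1.0
blue [348.2 141.7] [ 698.2 -186.3] circ 698.5 -186.0 D 43.4 rad 0.723 rect [41. 42.] 1.0
peg [550.2 391.6] [ 247.5 -528.6] circ 245.6 -524.0 D 41.7 rad 0.584 rect [42. 13.] 70.0
peg [ 20.6 393.6] [240.9 387.1] circ 246.9 345.9 D 153.7 rad 0.456 rect [ 14. 154.] 2.0
peg [554.7 196. ] [ 596.9 -570.2] circ 597.0 -568.6 D 26.0 rad 0.826 rect [22. 18.] 84.0
peg [ 19.4 127.3] [720.9 434.3] ci
[... 415 characters left out ...]
 [343.4 189.3] [ 489.7 -181.8] circ 490.0 -182.7 D 61.0 rad 0.522 rect [59. 58.] 35.0
white [249.2 207.6] [619.2 -17.3] circ 620.6 -18.9 D 58.6 rad 0.619 rect [56. 55.] 46.0
grey [345.1 227.2] [425.  -75.7] circ 425.7 -76.3 D 62.9 rad 0.432 rect [59. 61.] 31.0
grey [248.3 196.5] [641.5 -42.8] circ 649.6 -51.7 D 89.1 rad 0.643 rect [11. 89.] 38.0
grey [386.7 172.6] [ 441.6 -292.8] circ 442.3 -293.0 D 63.3 rad 0.53 rect [61. 59.] 35.0
blue [267.3 158.8] [ 696.5 -184.7] circ 697.2 -185.5 D 49.4 rad 0.721 rect [40. 47.] 36.0
peg [347.6 260.4] [377.4  -2. ] circ 377.7 -0.8 D 79.7 rad 0.377 rect [22. 78.] 87.0
peg [381.  209.9] [ 393.8 -170.1] circ 393.4 -170.5 D 83.9 rad 0.429 rect [82. 23.] 61.0
```

```bash
python3 - <<'E'
import pickle,cv2,numpy as np
from h import *
d=pickle.load(open("a.pkl","rb"))
t=d["top"]["image"][162:202,238:280];s=d["side"]["image"][172:226,228:272]
a=cv2.resize(t,None,fx=9,fy=9,interpolation=cv2.INTER_NEAREST);b=cv2.resize(s,None,fx=9,fy=9,interpolation=cv2.INTER_NEAREST)
H=max(a.shape[0],b.shape[0]);im=np.zeros((H,a.shape[1]+b.shape[1],3),np.uint8);im[:a.shape[0],:a.shape[1]]=a;im[:b.shape[0],a.shape[1]:]=b
cv2.imwrite("pics/z3.png",im)
g=cv2.cvtColor(d["top"]["image"],cv2.COLOR_BGR2GRAY);print(g[166:184,254:270])
g=cv2.cvtColor(d["side"]["image"],cv2.COLOR_BGR2GRAY);print(g[178:208:1,242:256])
E
```

```text
[[174 181 186 189 193 195 193 188 185 180 171 156 139 124 113 107]
 [198 202 204 206 209 213 214 213 208 203 197 188 173 156 137 121]
 [208 208 210 210 216 223 226 225 219 213 208 205 198 185 169 146]
 [210 208 208 211 218 227 231 231 225 217 211 210 208 204 193 174]
 [208 208 207 209 215 225 231 232 226 215 209 208 210 208 204 194]
 [208 207 207 205 206 214 223 224 216 206 202 205 207 208 207 204]
 [207 208 206 201 190 190 198 200 191 186 193 203 206 207 207 207]
 [207 208 205 197 175 155 154 155 153 167 191 203 207 207 207 208]
 [208 207 206 196 168 130 114 114 130 163 190 203 207 208 207 207]
 [207 207 206 196 166 124 100 102 127 165 193 203 207 208 207 208]
 [208 207 207 196 167 123  99 101 126 166 193 205 207 207 207 207]
 [208 207 206 195 167 123  99 100 126 166 194 204 207 207 207 207]
 [207 207 205 196 167 124 100  99 126 167 194 204 206 207 207 207]
 [207 207 206 197 169 129 104 107 134 172 196 204 207 206 206 207]
 [207 207 206 199 179 150 129 132 155 181 199 206 207 206 206 207]
 [207 206 207 204 195 179 168 168 180 195 203 207 206 208 207 207]
 [207 207 207 207 205 199 19
[... 1177 characters left out ...]
6 116 118 122 126 133 130 120 114 112 114 113 111]
 [116 117 116 113 117 125 132 130 120 112 108 107 107 109]
 [113 118 129 146 141 128 131 130 118 150 176 174 164 139]
 [161 183 197 220 197 138 129 130 117 209 244 241 235 209]
 [230 240 238 240 211 135 128 129 117 207 238 235 236 237]
 [236 234 234 237 210 134 128 128 114 206 238 234 234 234]
 [233 233 234 236 213 140 126 130 117 197 236 235 234 234]
 [233 233 234 235 219 154 126 130 118 169 226 234 232 232]
 [233 233 233 233 213 150 125 129 119 167 223 230 229 228]
 [232 231 229 231 212 147 122 125 116 164 222 230 229 228]
 [229 228 229 230 220 180 152 147 161 195 224 230 229 229]
 [229 229 229 229 232 231 222 215 230 236 231 229 229 228]]
```

View pics/z3.png

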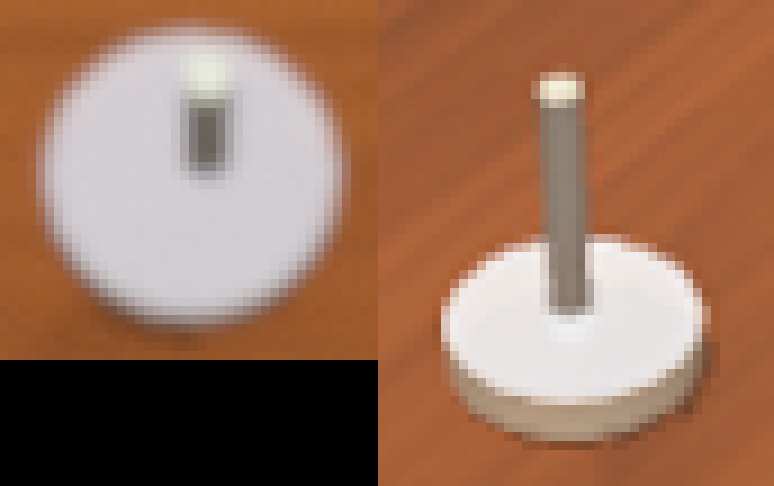

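```bash
python3 - <<'E'
import pickle,cv2,numpy as np
from h import *
d=pickle.load(open("a.pkl","rb"));T=d["top"];S=d["side"]
def sub(c,x0,x1,y0,y1,bg,sgn):
    g=cv2.cvtColor(c["image"],cv2.COLOR_BGR2GRAY).astype(float)[y0:y1,x0:x1];w=np.clip(sgn*(g-bg),0,None)
    v,u=np.mgrid[y0:y1,x0:x1];return (w*u).sum()/w.sum(),(w*v).sum()/w.sum()
ps=sub(S,244,252,179,184,125,1);pt=sub(T,256,265,167,173,211,1);pc=sub(T,256,265,174,179,200,-1)
print(ps,pt,pc)
print("side cap",onz(S,ps,.074)*1000,"top cap",onz(T,pt,.074)*1000,"top w/ edge",onz(T,(pc[0],169.6),.074)*1000)
# foot front edge
print("foot top",onz(T,(260.5,180.2),.012)*1000,"side",onz(S,(248.2,206.2),.012)*1000)
# shaft mid at z from shaft row: side shaft columns
for r0,r1 in((186,190),(192,196),(198,204)):
    q=sub(S,243,253,r0,r1,0,1)
E
```

```text
(np.float64(247.6645109135004), np.float64(181.48181083265965)) (np.float64(260.431906614786), np.float64(169.28793774319067)) (np.float64(260.5256166982922), np.float64(176.03178368121442))
side cap [624.11340471 -22.36770877  74.        ] top cap [625.45913429 -21.24051041  74.        ] top w/ edge [624.89718362 -21.40877675  74.        ]
foot top [622.0277665  -21.25937177  12.        ] side [623.79003162 -19.74171192  12.        ]
```

Candidates (top image):
- Beech discs: (349,251), (136,270) and (156,171). They measure about 63, 50 and 38 mm, so they are the large, medium and small tiers.
- Grey look-alikes: (291,286) and (411,277), left alone.
- Stand base: (259,181), with the post cap at about (260,169.5), up and to the right of the base's centre.

The crops confirm this: the beech disc near (349,251) has a dotted rim and is not grey. Moving now.

{"api": "servo_tool", "payload": {"slide": [[0, 0, 1], [0, 0, 0.5], [0.7, -0.6, 0], [0.7, -0.6, 0], [0.7, -0.6, 0], [0.7, -0.6, 0], [0.7, -0.6, 0], [0.3, -0.9, 0], [0.3, -0.9, 0], [0.3, -0.9, 0], [0.3, -0.9, 0], [0.3, -0.9, 0]], "twist": [[0, 0, 0], [0, 0, 0], [0, 0, 0.8], [0, 0, 0.8], [0, 0, 0.8], [0, 0, 0], [0, 0, 0], [0, 0, 0], [0, 0, 0], [0, 0, 0], [0, 0, 0], [0, 0, 0]], "gripper": [0, 0, 0, 0, 0, 0, 0, 0, 0, 0, 0, 0]}}

```text
time_s: 1.65
tcp_pos: [0.4557, 0.1534, 0.3125]
ee_rot: [[1.0, -0.0, -0.0], [-0.0, -1.0, 0.0], [-0.0, -0.0, -1.0]]
wrist_force: [0.8, -0.3, 0.3]
gripper_width: 0.999
```

{"api": "servo_tool", "payload": {"slide": [[0.1, -0.93, -0.1], [0.1, -0.93, -0.1], [0.1, -0.93, -0.1], [0.1, -0.93, -0.1], [0.1, -0.93, -0.1], [0.085, -0.94, -0.1], [0, 0, -0.9], [0, 0, -0.9], [0, 0, -0.9], [0, 0, 0]], "twist": [[0, 0, 0], [0, 0, 0], [0, 0, 0], [0, 0, 0], [0, 0, 0], [0, 0, 0], [0, 0, 0], [0, 0, 0], [0, 0, 0], [0, 0, 0]], "gripper": [0, 0, 0, 0, 0, 0, 0, 0, 0, 0]}}

```text
time_s: 2.9
tcp_pos: [0.4873, -0.1799, 0.1108]
ee_rot: [[1.0, -0.001, -0.011], [-0.001, -1.0, 0.001], [-0.011, -0.001, -1.0]]
wrist_force: [0.6, -1.0, 1.0]
gripper_width: 0.998
```

```bash
python3 - <<'E'
from station import r
import cv2,numpy as np,pickle
print(np.round(r.sense()["tcp_pos"],4),np.round(r.sense()["joints"],1))
c=r.capture("wrist");pickle.dump(c,open("w1.pkl","wb"));cv2.imwrite("pics/w1.png",c["image"])
E
```

```text
[ 0.4873 -0.1799  0.1108] [ -2.4  18.7 -22.6  -0.  -49.3  92.3]
```

View pics/w1.png

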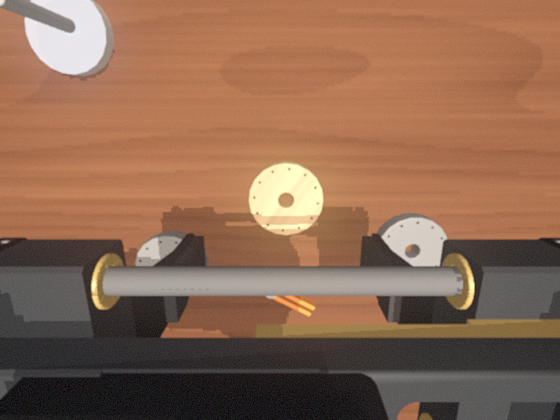

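```bash
python3 - <<'E'
import pickle
from h import *
c=pickle.load(open("w1.pkl","rb"))
for lo,hi,z in (((20,40,180),(35,160,255),.015),((0,0,190),(180,30,255),.012)):
  for k in blobs(c["image"],lo,hi,500):
    e=cv2.fitEllipse(k);W=np.array([onz(c,p[0],z)[:2]*1000 for p in k],np.float32)
    print(np.round(e[0],1),np.round(onz(c,e[0],z)*1000,1),cv2.minEnclosingCircle(W))
print(np.round(-np.array(c["R"]).T@c["t"],4),np.round(c["R"],3).tolist())
E
```

```text
[285.8 191.7] [ 497.9 -182.5   15. ] ((491.3843688964844, -182.56893920898438), 31.587890625)
[416.4 241. ] [ 452.  -298.9   12. ] ((445.05145263671875, -295.9279479980469), 30.363079071044922)
[67.  35.1] [617.5 -19.   12. ] ((620.4243774414062, -18.411685943603516), 30.128854751586914)
[ 0.5617 -0.18    0.2724] [[-0.0, -1.0, -0.001], [-0.961, 0.0, 0.276], [-0.276, 0.001, -0.961]]
```

{"api": "servo_tool", "payload": {"slide": [[0, 0, 0]], "twist": [[0, 0, 0]], "gripper": [0]}}

```text
time_s: 3.08
tcp_pos: [0.4928, -0.1803, 0.1171]
ee_rot: [[1.0, 0.0, 0.005], [0.0, -1.0, -0.001], [0.005, 0.001, -1.0]]
wrist_force: [-0.3, 0.3, -0.1]
gripper_width: 0.998
```

{"api": "servo_tool", "payload": {"slide": [[0, 0, -0.5], [0, 0, -0.5], [0, 0, -0.4], [0, 0, 0], [0, 0, 0]], "twist": [[0, 0, 0], [0, 0, 0], [0, 0, 0], [0, 0, 0], [0, 0, 0]], "gripper": [0, 0, 0, 0, 0]}}

```text
time_s: 3.7
tcp_pos: [0.4927, -0.1803, 0.0327]
ee_rot: [[1.0, 0.0, 0.004], [0.0, -1.0, -0.001], [0.004, 0.001, -1.0]]
wrist_force: [-0.3, -0.5, 0.4]
gripper_width: 1.003
```

{"api": "servo_tool", "payload": {"slide": [[-0.025, -0.033, -0.25], [0, 0, -0.2], [0, 0, -0.03], [0, 0, 0]], "twist": [[0, 0, 0], [0, 0, 0], [0, 0, 0], [0, 0, 0]], "gripper": [0, 0, 0, 0]}}

```text
time_s: 4.2
tcp_pos: [0.4892, -0.1822, 0.0014]
ee_rot: [[1.0, -0.0, -0.001], [-0.0, -1.0, -0.0], [-0.001, 0.0, -1.0]]
wrist_force: [0.2, 0.4, 0.9]
gripper_width: 1.0
```

{"api": "servo_tool", "payload": {"slide": [[0.015, 0, 0.025], [0, 0, 0], [0, 0, 0]], "twist": [[0, 0, 0], [0, 0, 0], [0, 0, 0]], "gripper": [0, 0, 0]}}

```text
time_s: 4.58
tcp_pos: [0.4904, -0.1821, 0.0035]
ee_rot: [[1.0, -0.0, 0.001], [-0.0, -1.0, -0.0], [0.001, 0.0, -1.0]]
wrist_force: [0.3, -0.0, 1.0]
gripper_width: 1.004
```

{"api": "servo_tool", "payload": {"slide": [[0, 0, 0], [0, 0, 0], [0, 0, 0], [0, 0, 0], [0, 0, 0]], "twist": [[0, 0, 0], [0, 0, 0], [0, 0, 0], [0, 0, 0], [0, 0, 0]], "gripper": [1, 1, 1, 1, 1]}}

```text
time_s: 5.2
tcp_pos: [0.4901, -0.1821, 0.0032]
ee_rot: [[1.0, -0.001, -0.0], [-0.001, -1.0, 0.0], [-0.0, -0.0, -1.0]]
wrist_force: [0.1, 0.2, 0.4]
gripper_width: 0.713
```

{"api": "servo_tool", "payload": {"slide": [[0, 0, 0.3], [0, 0, 0.6], [0, 0, 0.6], [0, 0, 0.4], [0.4, 0.45, 0], [0.6, 0.7, 0], [0.6, 0.7, 0], [0.5, 0.6, 0], [0.14, 0.22, 0], [0, 0, 0], [0, 0, 0], [0, 0, 0]], "twist": [[0, 0, 0], [0, 0, 0], [0, 0, 0], [0, 0, 0], [0, 0, 0], [0, 0, 0], [0, 0, 0], [0, 0, 0], [0, 0, 0], [0, 0, 0], [0, 0, 0], [0, 0, 0]], "gripper": [1, 1, 1, 1, 1, 1, 1, 1, 1, 1, 1, 1]}}

```text
time_s: 6.7
tcp_pos: [0.6238, -0.0231, 0.1174]
ee_rot: [[1.0, -0.002, -0.0], [-0.002, -1.0, 0.0], [-0.0, -0.0, -1.0]]
wrist_force: [-0.3, 0.3, -0.4]
gripper_width: 0.712
```

```bash
cat > snap.py <<'E'
import sys
from station import r
import cv2,numpy as np,pickle
n=sys.argv[1];d={}
for k in sys.argv[2:]: d[k]=r.capture(k);cv2.imwrite(f"pics/{n}_{k}.png",d[k]["image"])
d["s"]=r.sense();print(np.round(d["s"]["tcp_pos"],4),np.round(d["s"]["wrist_force"],2))
pickle.dump(d,open(n+".pkl","wb"))
if "side" in d and "top" in d and "wrist" in d:
    a=cv2.resize(d["side"]["image"][130:260,180:320],(392,364),interpolation=cv2.INTER_CUBIC);b=cv2.resize(d["top"]["image"][120:250,190:330],(392,364),interpolation=cv2.INTER_CUBIC)
    cv2.imwrite(f"pics/{n}_ab.png",np.hstack([a,b]))
E
python3 snap.py b side top wrist
```

```text
[ 0.6243 -0.0227  0.1175] [-0.32  0.16  0.23]
```

View pics/b_ab.png

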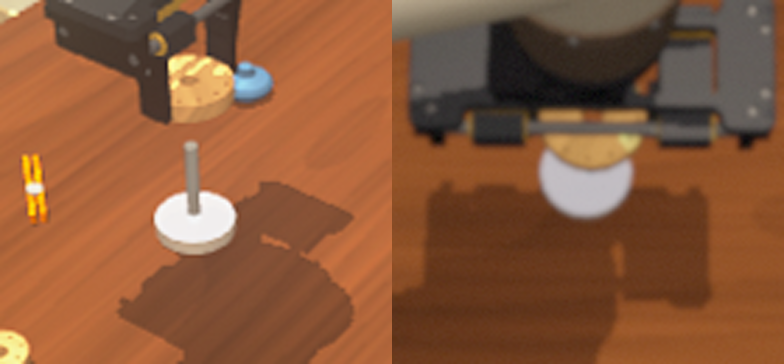

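View pics/b_wrist.png

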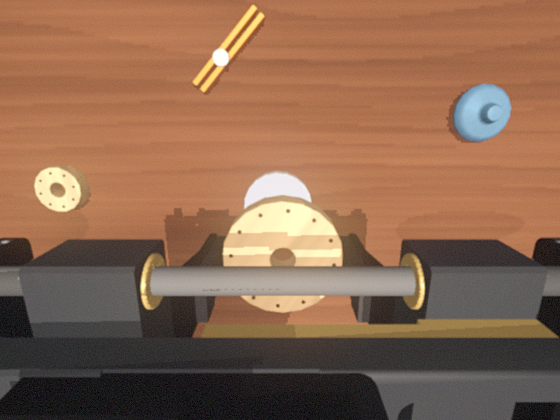

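{"api": "servo_tool", "payload": {"slide": [[-0.5, 0, 0], [-0.6, 0, 0], [-0.1, 0, 0], [0, 0, 0], [0, 0, 0], [0, 0, 0]], "twist": [[0, 0, 0], [0, 0, 0], [0, 0, 0], [0, 0, 0], [0, 0, 0], [0, 0, 0]], "gripper": [1, 1, 1, 1, 1, 1]}}

```text
time_s: 7.6
tcp_pos: [0.5533, -0.0219, 0.1171]
ee_rot: [[1.0, -0.001, 0.0], [-0.001, -1.0, 0.0], [0.0, -0.0, -1.0]]
wrist_force: [0.7, 0.4, 0.1]
gripper_width: 0.711
```

```bash
python3 snap.py c wrist
```

```text
[ 0.5531 -0.0219  0.117 ] [ 0.12  0.02 -0.45]
```

View pics/c_wrist.png

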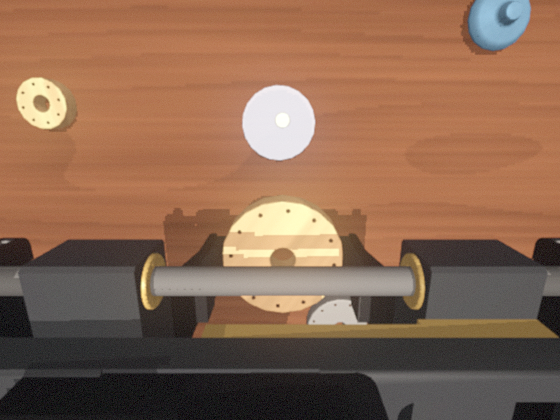

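```bash
cat > rel.py <<'E'
import pickle,sys
from h import *
d=pickle.load(open(sys.argv[1]+".pkl","rb"));c=d["wrist"];im=c["image"];tcp=np.array(d["s"]["tcp_pos"])
R=float(sys.argv[2]); zo=float(sys.argv[3]) # tier radius mm, underside z minus tcp z (m)
h=cv2.cvtColor(im,cv2.COLOR_BGR2HSV)
# cap: warm white inside base
g=h[...,1].astype(int)
sub=im[105:140,262:305].astype(int); b=(sub[...,1]+sub[...,2]-2*sub[...,0]+0)
w=np.clip(b-np.median(b)-15,0,None).astype(float);v,u=np.mgrid[105:140,262:305]
cap=((w*u).sum()/w.sum(),(w*v).sum()/w.sum());print("cap px",cap,"npx",(w>0).sum())
P=onz(c,cap,.074)*1000;print("post",P)
m=cv2.inRange(im[80:165,235:325],np.array((170,150,170)),np.array((255,255,255)));k=max(cv2.findContours(m,0,1)[0],key=cv2.contourArea)+np.array([235,80])
W=np.array([onz(c,p[0],.012)[:2]*1000 for p in k],np.float32);print("base",cv2.minEnclosingCircle(W),onz(c,cv2.fitEllipse(k)[0],.012)*1000)
# tier top face upper arc
zt=tcp[2]+zo+.015
m=cv2.inRange(h,np.array((12,30,190)),np.array((35,190,255)));m[:170]=0
k=max(cv2.findContours(m,0,1)[0],key=cv2.contourArea)[:,0]
cv2.imwrite("pics/mm.png",m)
def arc(k,z):
    W=np.array([onz(c,p,z)[:2]*1000 for p in k]);
    A=np.c_[2*W,np.ones(len(W))];s=np.linalg.lstsq(A,(W**2).sum(1),rcond=None)[0];return s[:2],np.sqrt(s[2]+s[0]**2+s[1]**2)
print("y span",k[:,0].min(),k[:,0].max(),k[:,1].min(),k[:,1].max())
up=k[(k[:,1]<250)]
print("tier upper arc",arc(up,zt), "tcp",tcp*1000)
E
python3 rel.py c 32 -.0032
python3 - <<'E'
import cv2
im=cv2.imread("pics/c_wrist.png");m=cv2.imread("pics/mm.png")
import numpy as np
cv2.imwrite("pics/z5.png",np.hstack([cv2.resize(im[180:320,210:360],None,fx=2.6,fy=2.6,interpolation=2),cv2.resize(m[180:320,210:360],None,fx=2.6,fy=2.6)]))
E
```

```text
cap px (np.float64(281.8550531914894), np.float64(120.13563829787235)) npx 136
post [623.6755102 -21.4160051  74.       ]
base ((620.4613647460938, -18.332860946655273), 30.07623291015625) [621.43768206 -18.24798822  12.        ]
y span 223 341 189 265
tier upper arc (array([566.43279157, -23.01409656]), np.float64(24.28867510473256)) tcp [553.12653412 -21.90612052 117.02033705]
```

View pics/z5.png

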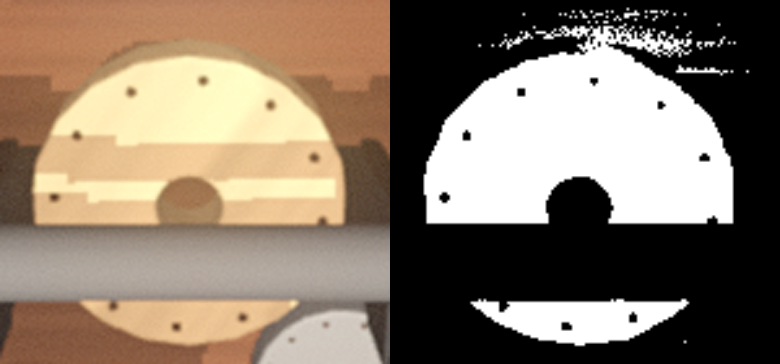

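```bash
cat > tier.py <<'E'
import pickle,sys
from h import *
from scipy.optimize import least_squares
d=pickle.load(open(sys.argv[1]+".pkl","rb"));c=d["wrist"];im=c["image"];tcp=np.array(d["s"]["tcp_pos"])
R=float(sys.argv[2]);zt=tcp[2]+float(sys.argv[3])+.015
b,g,rr=[im[...,i].astype(int) for i in range(3)]
m=((rr>175)&(g>135)&(b>80)).astype(np.uint8)*255; m[:180]=0;m[325:]=0;m[:,:205]=0;m[:,365:]=0
m=cv2.morphologyEx(m,cv2.MORPH_OPEN,np.ones((3,3)))
cs=[k for k in cv2.findContours(m,0,1)[0] if cv2.contourArea(k)>150]
top=max(cs,key=cv2.contourArea)[:,0]
pts=[p for p in top if p[1]<255]
low=[p for k in cs for p in k[:,0] if p[1]>298]
cv2.imwrite("pics/mm.png",m)
def fit(pts,R):
    W=np.array([onz(c,p,zt)[:2]*1000 for p in pts]);
    f=lambda s:np.hypot(*(W-s[:2]).T)-R
    s=least_squares(f,[tcp[0]*1000,tcp[1]*1000],loss="soft_l1",f_scale=.5);return s.x,np.abs(s.fun).mean()
print("upper",fit(pts,R),len(pts))
# bore
hol=((rr<165)).astype(np.uint8)*255
n=cv2.connectedComponents((hol[235:264,255:312]>0).astype(np.uint8))[1]
print("tcp",tcp*1000)
# dots: detect dark small
q=(255-cv2.GaussianBlur(im,(3,3),0)[...,2]);bh=cv2.morphologyEx(cv2.cvtColor(im,cv2.COLOR_BGR2GRAY),cv2.MORPH_BLACKHAT,np.ones((7,7)))
mm=(bh>45).astype(np.uint8);nn,lab,st,ce=cv2.connectedComponentsWithStats(mm)
D=[]
for i in range(1,nn):
    if 4<=st[i,4]<=30 and max(st[i,2:4])<=7:
        X=onz(c,ce[i],zt)*1000;rho=np.hypot(*(X[:2]-tcp[:2]*1000))
        if R-9<rho<R: D.append(X[:2])
D=np.array(D);print("dots",len(D))
if len(D)>4:
    f=lambda s:np.hypot(*(D-s[:2]).T)-s[2]
    s=least_squares(f,[tcp[0]*1000,tcp[1]*1000,R-4],loss="soft_l1",f_scale=.5);print("dotcircle",s.x,np.round(s.fun,2))
E
python3 tier.py c 32 -.0032; python3 tier.py b 32 -.0032
```

```text
upper (array([555.68451936, -22.43177861]), np.float64(3.9476448116612946)) 224
tcp [553.12653412 -21.90612052 117.02033705]
dots 10
dotcircle [553.72712729 -21.68383769  27.06590784] [-0.01  0.07  0.01 -0.01 -0.01 -0.05 -0.06 -0.    0.07 -0.  ]
upper (array([635.18376181, -21.52456403]), np.float64(4.736219774976764)) 270
tcp [624.26113051 -22.69474166 117.54144428]
dots 10
dotcircle [624.54569145 -22.66338029  27.0299833 ] [ 0.06 -0.05  0.06 -0.01 -0.05 -0.   -0.04  0.02  0.04 -0.01]
```

{"api": "servo_tool", "payload": {"slide": [[0.6, 0, 0], [0.5, 0, 0], [0.07, 0.003, 0], [0, 0, -0.3], [0, 0, -0.25], [0, 0, 0], [0, 0, 0], [0, 0, 0]], "twist": [[0, 0, 0], [0, 0, 0], [0, 0, 0], [0, 0, 0], [0, 0, 0], [0, 0, 0], [0, 0, 0], [0, 0, 0]], "gripper": [1, 1, 1, 1, 1, 1, 1, 1]}}

```text
time_s: 8.65
tcp_pos: [0.6232, -0.0216, 0.0851]
ee_rot: [[1.0, -0.0, 0.002], [-0.0, -1.0, 0.0], [0.002, -0.0, -1.0]]
wrist_force: [-0.2, -0.2, -0.1]
gripper_width: 0.709
```

```bash
python3 snap.py d side top wrist; python3 tier.py d 32 -.0032
```

```text
[ 0.623  -0.0217  0.0848] [ 0.39 -0.36 -0.39]
upper (array([633.89252373, -20.86791641]), np.float64(4.406168686481687)) 257
tcp [623.01218071 -21.67989683  84.81260181]
dots 10
dotcircle [623.45287011 -21.49191877  27.07055446] [ 0.02 -0.09  0.12 -0.04  0.02  0.04 -0.1  -0.01 -0.01  0.04]
```

View pics/d_ab.png

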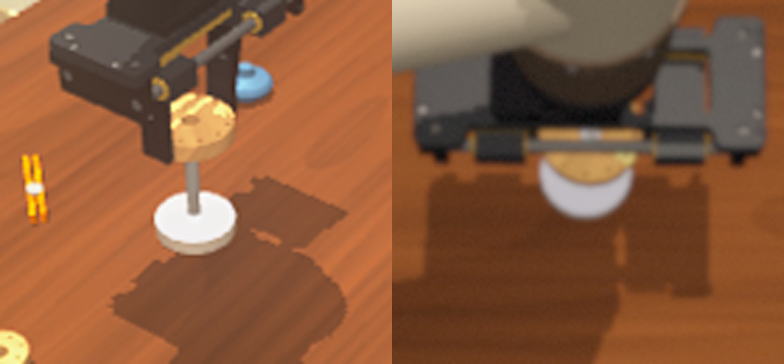

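View pics/d_wrist.png

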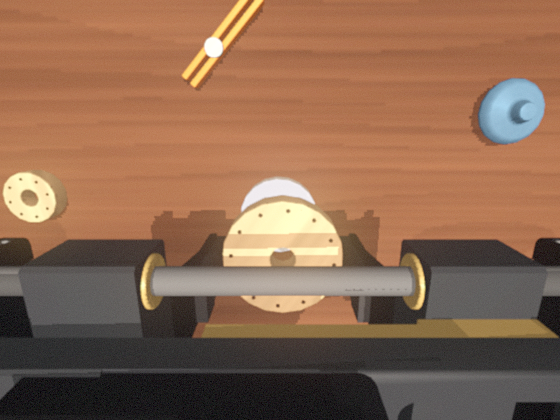

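{"api": "servo_tool", "payload": {"slide": [[0.008, 0, -0.1], [0, 0, 0], [0, 0, -0.02], [0, 0, -0.02], [0, 0, -0.02]], "twist": [[0, 0, 0], [0, 0, 0], [0, 0, 0], [0, 0, 0], [0, 0, 0]], "gripper": [1, 1, 1, 1, 1]}}

```text
time_s: 9.43
tcp_pos: [0.6233, -0.0217, 0.0746]
ee_rot: [[1.0, -0.0, 0.0], [-0.0, -1.0, -0.0], [0.0, 0.0, -1.0]]
wrist_force: [-0.3, 1.0, 0.1]
gripper_width: 0.711
```

{"api": "servo_tool", "payload": {"slide": [[0, 0, -0.02], [0, 0, -0.03], [0, 0, -0.03], [0, 0, -0.04]], "twist": [[0, 0, 0], [0, 0, 0], [0, 0, 0], [0, 0, 0]], "gripper": [1, 1, 1, 1]}}

```text
time_s: 9.93
tcp_pos: [0.6233, -0.0217, 0.0673]
ee_rot: [[1.0, -0.0, 0.0], [-0.0, -1.0, -0.0], [0.0, 0.0, -1.0]]
wrist_force: [-0.3, 0.2, 0.1]
gripper_width: 0.712
```

```bash
python3 snap.py e side top wrist; python3 tier.py e 32 -.0032; python3 - <<'E'
import cv2,numpy as np
a=cv2.imread("pics/e_wrist.png")[220:290,240:330];b=cv2.imread("pics/e_side.png")[150:215,220:290]
cv2.imwrite("pics/z6.png",np.hstack([cv2.resize(a,(400,311),interpolation=2),cv2.resize(b,(335,311),interpolation=2)]))
E
```

```text
[ 0.6231 -0.0217  0.0672] [ 0.29 -0.22  0.47]
upper (array([632.5395206 , -21.47218172]), np.float64(2.1480418859343695)) 217
tcp [623.14339443 -21.72553155  67.22651609]
dots 10
dotcircle [623.52094018 -21.58947464  27.0242487 ] [ 0.04 -0.07  0.13 -0.05 -0.02  0.03 -0.1  -0.01  0.    0.05]
```

View pics/z6.png

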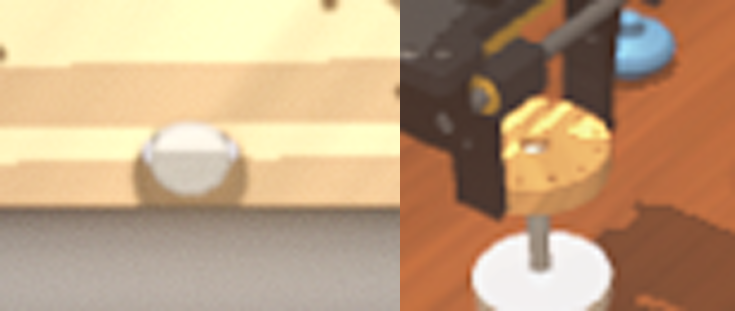

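{"api": "servo_tool", "payload": {"slide": [[0, 0, -0.1], [0, 0, -0.14], [0, 0, -0.14], [0, 0, -0.14], [0, 0, -0.14], [0, 0, -0.1], [0, 0, 0], [0, 0, 0]], "twist": [[0, 0, 0], [0, 0, 0], [0, 0, 0], [0, 0, 0], [0, 0, 0], [0, 0, 0], [0, 0, 0], [0, 0, 0]], "gripper": [1, 1, 1, 1, 1, 1, 1, 1]}}

```text
time_s: 11.08
tcp_pos: [0.6235, -0.0217, 0.0221]
ee_rot: [[1.0, -0.0, 0.001], [-0.0, -1.0, 0.0], [0.001, -0.0, -1.0]]
wrist_force: [-0.8, 0.2, -0.6]
gripper_width: 0.71
```

{"api": "servo_tool", "payload": {"slide": [[0, 0, -0.05], [0, 0, -0.03], [0, 0, -0.01], [0, 0, -0.01]], "twist": [[0, 0, 0], [0, 0, 0], [0, 0, 0], [0, 0, 0]], "gripper": [1, 1, 1, 1]}}

```text
time_s: 11.58
tcp_pos: [0.6233, -0.0217, 0.0158]
ee_rot: [[1.0, -0.0, 0.0], [-0.0, -1.0, -0.0], [0.0, 0.0, -1.0]]
wrist_force: [-0.2, -0.2, 0.4]
gripper_width: 0.707
```

{"api": "servo_tool", "payload": {"slide": [[0, 0, 0]], "twist": [[0, 0, 0]], "gripper": [1]}}

```text
time_s: 11.7
tcp_pos: [0.6233, -0.0217, 0.0158]
ee_rot: [[1.0, -0.001, -0.0], [-0.001, -1.0, -0.0], [-0.0, 0.0, -1.0]]
wrist_force: [-0.1, 0.3, 0.1]
gripper_width: 0.711
```

{"api": "servo_tool", "payload": {"slide": [[0, 0, -0.006], [0, 0, 0]], "twist": [[0, 0, 0], [0, 0, 0]], "gripper": [1, 1]}}

```text
time_s: 11.95
tcp_pos: [0.6232, -0.0218, 0.0155]
ee_rot: [[1.0, -0.001, -0.0], [-0.001, -1.0, 0.0], [-0.0, 0.0, -1.0]]
wrist_force: [0.7, -0.6, -0.7]
gripper_width: 0.71
```

{"api": "servo_tool", "payload": {"slide": [[0, 0, -0.006], [0, 0, 0]], "twist": [[0, 0, 0], [0, 0, 0]], "gripper": [1, 1]}}

```text
time_s: 12.2
tcp_pos: [0.6233, -0.0217, 0.0153]
ee_rot: [[1.0, -0.0, 0.0], [-0.0, -1.0, -0.0], [0.0, 0.0, -1.0]]
wrist_force: [-0.2, 0.2, 1.4]
gripper_width: 0.706
```

{"api": "servo_tool", "payload": {"slide": [[0, 0, -0.006], [0, 0, 0]], "twist": [[0, 0, 0], [0, 0, 0]], "gripper": [1, 1]}}

```text
time_s: 12.45
tcp_pos: [0.6233, -0.0217, 0.0152]
ee_rot: [[1.0, -0.0, 0.0], [-0.0, -1.0, -0.0], [0.0, 0.0, -1.0]]
wrist_force: [-2.1, 0.6, 4.7]
gripper_width: 0.714
```

{"api": "servo_tool", "payload": {"slide": [[0, 0, 0], [0, 0, 0], [0, 0, 0], [0, 0, 0]], "twist": [[0, 0, 0], [0, 0, 0], [0, 0, 0], [0, 0, 0]], "gripper": [0, 0, 0, 0]}}

```text
time_s: 12.95
tcp_pos: [0.6232, -0.0217, 0.0146]
ee_rot: [[1.0, -0.001, -0.0], [-0.001, -1.0, -0.0], [-0.0, 0.0, -1.0]]
wrist_force: [-0.6, 0.2, 0.0]
gripper_width: 0.983
```

{"api": "servo_tool", "payload": {"slide": [[0, 0, 0.3], [0, 0, 0.6], [0, 0, 0.8], [-0.5, 0.65, 0], [-0.7, 0.9, 0], [-0.7, 0.9, 0], [-0.6, 0.8, 0], [-0.32, 0.43, 0], [0, 0, -0.4], [0, 0, -0.7], [0, 0, 0], [0, 0, 0]], "twist": [[0, 0, 0], [0, 0, 0], [0, 0, 0], [0, 0, 0], [0, 0, 0], [0, 0, 0], [0, 0, 0], [0, 0, 0], [0, 0, 0], [0, 0, 0], [0, 0, 0], [0, 0, 0]], "gripper": [0, 0, 0, 0, 0, 0, 0, 0, 0, 0, 0, 0]}}

```text
time_s: 14.45
tcp_pos: [0.4625, 0.1904, 0.0525]
ee_rot: [[1.0, 0.0, 0.002], [0.0, -1.0, 0.001], [0.002, -0.001, -1.0]]
wrist_force: [0.0, 0.3, 0.5]
gripper_width: 0.995
```

```bash
python3 snap.py f side top wrist
```

```text
[0.4624 0.1904 0.0525] [ 0.07 -0.49 -0.37]
```

View pics/f_ab.png

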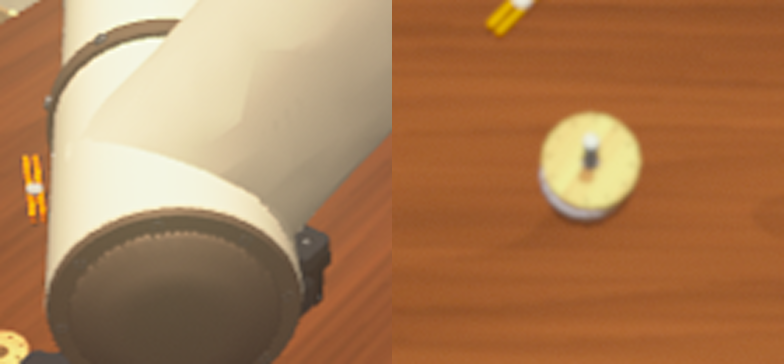

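View pics/f_wrist.png

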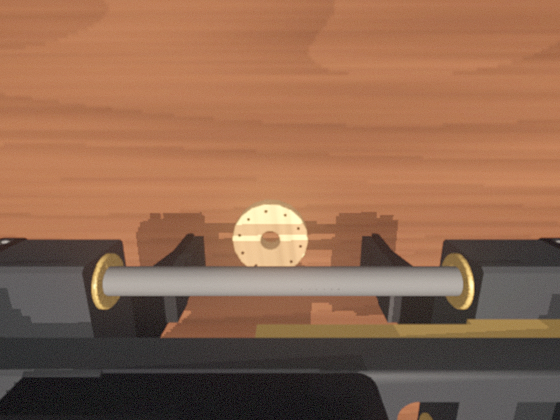

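```bash
cat > dots.py <<'E'
import pickle,sys
from h import *
from scipy.optimize import least_squares
d=pickle.load(open(sys.argv[1]+".pkl","rb"));c=d["wrist"];im=c["image"];zt=float(sys.argv[2]);x0=np.array(eval(sys.argv[3]));R=float(sys.argv[4])
bh=cv2.morphologyEx(cv2.cvtColor(im,cv2.COLOR_BGR2GRAY),cv2.MORPH_BLACKHAT,np.ones((7,7)))
nn,lab,st,ce=cv2.connectedComponentsWithStats((bh>35).astype(np.uint8));D=[]
for i in range(1,nn):
    if 2<=st[i,4]<=30 and max(st[i,2:4])<=7:
        X=onz(c,ce[i],zt)*1000
        if R-9<np.hypot(*(X[:2]-x0))<R+2: D.append(X[:2])
D=np.array(D);f=lambda s:np.hypot(*(D-s[:2]).T)-s[2]
s=least_squares(f,[*x0,R-5],loss="soft_l1",f_scale=.3);print(s.x,np.round(s.fun,2))
E
python3 dots.py f .015 "(454.2,199.2)" 26
```

```text
[453.89470774 199.31895755  21.09656459] [ 0.02  0.   -0.06  0.05 -0.   -0.05  0.04 -0.01]
```

{"api": "servo_tool", "payload": {"slide": [[-0.142, 0.148, -0.2], [0, 0, -0.4], [0, 0, -0.2], [0, 0, -0.02], [0, 0, 0], [0, 0, 0]], "twist": [[0, 0, 0], [0, 0, 0], [0, 0, 0], [0, 0, 0], [0, 0, 0], [0, 0, 0]], "gripper": [0, 0, 0, 0, 0, 0]}}

```text
time_s: 15.35
tcp_pos: [0.4531, 0.1989, 0.002]
ee_rot: [[1.0, -0.001, 0.001], [-0.001, -1.0, 0.001], [0.001, -0.001, -1.0]]
wrist_force: [-0.2, -0.3, -0.0]
gripper_width: 1.006
```

{"api": "servo_tool", "payload": {"slide": [[0.01, 0, 0.02], [0, 0, 0], [0, 0, 0], [0, 0, 0], [0, 0, 0], [0, 0, 0], [0, 0, 0]], "twist": [[0, 0, 0], [0, 0, 0], [0, 0, 0], [0, 0, 0], [0, 0, 0], [0, 0, 0], [0, 0, 0]], "gripper": [0, 0, 1, 1, 1, 1, 1]}}

```text
time_s: 16.23
tcp_pos: [0.4534, 0.1986, 0.0027]
ee_rot: [[1.0, -0.0, -0.0], [-0.0, -1.0, -0.0], [-0.0, 0.0, -1.0]]
wrist_force: [-0.3, -0.2, 0.0]
gripper_width: 0.59
```

{"api": "servo_tool", "payload": {"slide": [[0, 0, 0.3], [0, 0, 0.6], [0, 0, 0.6], [0, 0, 0.37], [0.33, -0.42, 0], [0.5, -0.65, 0], [0.5, -0.65, 0], [0.5, -0.65, 0], [0.5, -0.65, 0], [0.5, -0.65, 0], [0, 0, 0], [0, 0, 0]], "twist": [[0, 0, 0], [0, 0, 0], [0, 0, 0], [0, 0, 0], [0, 0, 0], [0, 0, 0], [0, 0, 0], [0, 0, 0], [0, 0, 0], [0, 0, 0], [0, 0, 0], [0, 0, 0]], "gripper": [1, 1, 1, 1, 1, 1, 1, 1, 1, 1, 1, 1]}}

```text
time_s: 17.73
tcp_pos: [0.6225, -0.0216, 0.1144]
ee_rot: [[1.0, -0.001, -0.001], [-0.001, -1.0, 0.0], [-0.001, -0.0, -1.0]]
wrist_force: [-0.9, -0.4, -0.6]
gripper_width: 0.589
```

```bash
python3 snap.py g wrist side top; python3 tier.py g 26 -.0027
```

```text
[ 0.6226 -0.0206  0.1151] [-0.29  0.02 -0.57]
upper (array([643.20305334, -21.77064876]), np.float64(3.7991458358660775)) 294
tcp [622.58711455 -20.60856049 115.09096578]
dots 6
dotcircle [623.32313544 -21.48106522  21.0642598 ] [ 0.06  0.08 -0.04 -0.11 -0.04  0.05]
```

View pics/g_ab.png

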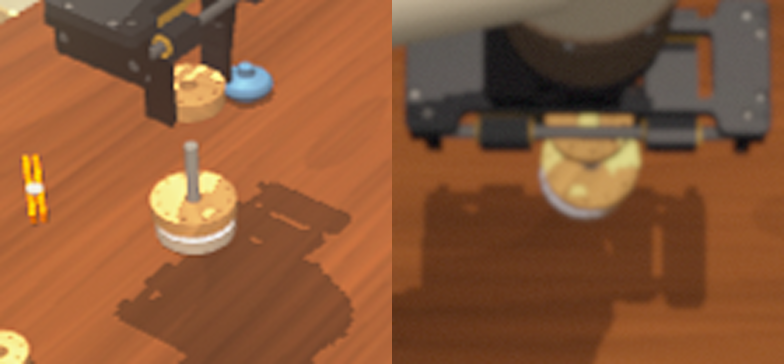

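{"api": "servo_tool", "payload": {"slide": [[0, 0, -0.25], [0, 0, -0.25], [0, 0, 0], [0, 0, 0], [0, 0, 0]], "twist": [[0, 0, 0], [0, 0, 0], [0, 0, 0], [0, 0, 0], [0, 0, 0]], "gripper": [1, 1, 1, 1, 1]}}

```text
time_s: 18.5
tcp_pos: [0.6236, -0.0216, 0.0854]
ee_rot: [[1.0, -0.0, 0.001], [-0.0, -1.0, 0.0], [0.001, -0.0, -1.0]]
wrist_force: [0.7, 0.0, -0.2]
gripper_width: 0.586
```

```bash
python3 snap.py i wrist; python3 tier.py i 26 -.0027
```

```text
[ 0.6236 -0.0215  0.0855] [-0.6  -0.08 -0.57]
upper (array([643.45474044, -23.3352476 ]), np.float64(2.2333673344361933)) 297
tcp [623.58234729 -21.54479433  85.47173264]
dots 6
dotcircle [624.12116712 -21.39857812  21.15260018] [ 0.11  0.05 -0.06 -0.12 -0.04  0.05]
```

{"api": "servo_tool", "payload": {"slide": [[-0.006, 0, -0.11], [0, 0, 0], [0, 0, -0.02], [0, 0, -0.02], [0, 0, -0.02]], "twist": [[0, 0, 0], [0, 0, 0], [0, 0, 0], [0, 0, 0], [0, 0, 0]], "gripper": [1, 1, 1, 1, 1]}}

```text
time_s: 19.18
tcp_pos: [0.6229, -0.0216, 0.0747]
ee_rot: [[1.0, -0.001, 0.0], [-0.001, -1.0, 0.0], [0.0, -0.0, -1.0]]
wrist_force: [-0.3, -0.0, -0.1]
gripper_width: 0.587
```

{"api": "servo_tool", "payload": {"slide": [[0, 0, -0.02], [0, 0, -0.02], [0, 0, -0.03]], "twist": [[0, 0, 0], [0, 0, 0], [0, 0, 0]], "gripper": [1, 1, 1]}}

```text
time_s: 19.55
tcp_pos: [0.6229, -0.0215, 0.0705]
ee_rot: [[1.0, -0.0, 0.0], [-0.0, -1.0, 0.0], [0.0, -0.0, -1.0]]
wrist_force: [0.9, 0.3, -1.0]
gripper_width: 0.593
```

{"api": "servo_tool", "payload": {"slide": [[0, 0, -0.08], [0, 0, -0.14], [0, 0, -0.14], [0, 0, -0.14], [0, 0, -0.08], [0, 0, 0], [0, 0, 0]], "twist": [[0, 0, 0], [0, 0, 0], [0, 0, 0], [0, 0, 0], [0, 0, 0], [0, 0, 0], [0, 0, 0]], "gripper": [1, 1, 1, 1, 1, 1, 1]}}

```text
time_s: 20.42
tcp_pos: [0.6231, -0.0215, 0.036]
ee_rot: [[1.0, -0.0, 0.001], [-0.0, -1.0, 0.0], [0.001, -0.0, -1.0]]
wrist_force: [-0.2, -0.1, -0.7]
gripper_width: 0.589
```

{"api": "servo_tool", "payload": {"slide": [[0, 0, -0.05], [0, 0, -0.03], [0, 0, -0.008], [0, 0, 0]], "twist": [[0, 0, 0], [0, 0, 0], [0, 0, 0], [0, 0, 0]], "gripper": [1, 1, 1, 1]}}

```text
time_s: 20.92
tcp_pos: [0.6228, -0.0216, 0.0304]
ee_rot: [[1.0, -0.001, -0.0], [-0.001, -1.0, -0.0], [-0.0, 0.0, -1.0]]
wrist_force: [0.9, 0.5, -0.2]
gripper_width: 0.586
```

{"api": "servo_tool", "payload": {"slide": [[0, 0, -0.006], [0, 0, 0]], "twist": [[0, 0, 0], [0, 0, 0]], "gripper": [1, 1]}}

```text
time_s: 21.18
tcp_pos: [0.6228, -0.0216, 0.0301]
ee_rot: [[1.0, -0.001, 0.0], [-0.001, -1.0, 0.0], [0.0, -0.0, -1.0]]
wrist_force: [-0.9, -0.2, -0.4]
gripper_width: 0.585
```

{"api": "servo_tool", "payload": {"slide": [[0, 0, -0.006], [0, 0, 0]], "twist": [[0, 0, 0], [0, 0, 0]], "gripper": [1, 1]}}

```text
time_s: 21.42
tcp_pos: [0.6229, -0.0216, 0.0298]
ee_rot: [[1.0, -0.001, 0.0], [-0.001, -1.0, 0.0], [0.0, -0.0, -1.0]]
wrist_force: [1.0, 0.4, 0.4]
gripper_width: 0.585
```

{"api": "servo_tool", "payload": {"slide": [[0, 0, -0.005], [0, 0, 0]], "twist": [[0, 0, 0], [0, 0, 0]], "gripper": [1, 1]}}

```text
time_s: 21.68
tcp_pos: [0.6229, -0.0216, 0.0298]
ee_rot: [[1.0, -0.0, 0.0], [-0.0, -1.0, -0.0], [0.0, 0.0, -1.0]]
wrist_force: [-0.7, 0.5, 2.3]
gripper_width: 0.585
```

```bash
python3 -c "
from station import r
print(r.sense()['wrist_force'],r.sense()['tcp_pos'])"
```

```text
[-0.67299062  0.51965512  2.27657774] [ 0.6228802  -0.02157094  0.02976411]
```

{"api": "servo_tool", "payload": {"slide": [[0, 0, 0], [0, 0, 0], [0, 0, 0], [0, 0, 0], [0, 0, 0.3], [0, 0, 0.5], [0, 0, 0.5], [0, 0, 0.1], [0, 0.5, 0], [0.1, 0.8, 0], [0.12, 0.8, 0], [0, 0.8, 0]], "twist": [[0, 0, 0], [0, 0, 0], [0, 0, 0], [0, 0, 0], [0, 0, 0], [0, 0, 0], [0, 0, 0], [0, 0, 0], [0, 0, 0], [0, 0, 0], [0, 0, 0], [0, 0, 0]], "gripper": [0, 0, 0, 0, 0, 0, 0, 0, 0, 0, 0, 0]}}

```text
time_s: 23.18
tcp_pos: [0.636, 0.1537, 0.1131]
ee_rot: [[1.0, -0.001, -0.001], [-0.001, -1.0, -0.0], [-0.001, 0.0, -1.0]]
wrist_force: [0.9, 0.1, -0.1]
gripper_width: 0.996
```

{"api": "servo_tool", "payload": {"slide": [[0, 0.33, -0.2], [0, 0, -0.5], [0, 0, 0], [0, 0, 0], [0, 0, 0]], "twist": [[0, 0, 0], [0, 0, 0], [0, 0, 0], [0, 0, 0], [0, 0, 0]], "gripper": [0, 0, 0, 0, 0]}}

```text
time_s: 23.8
tcp_pos: [0.6369, 0.1719, 0.0728]
ee_rot: [[1.0, -0.001, 0.002], [-0.001, -1.0, 0.001], [0.002, -0.001, -1.0]]
wrist_force: [-0.8, -0.2, 0.1]
gripper_width: 0.996
```

```bash
python3 snap.py j wrist side top; python3 dots.py j .015 "(636.3,172)" 20
```

```text
[0.6365 0.1721 0.0724] [ 0.08  0.5  -0.91]
[636.0617117  171.74249226  15.08753622] [-0.13  0.14  0.03 -0.13  0.09  0.1  -0.09 -0.01]
```

View pics/j_ab.png

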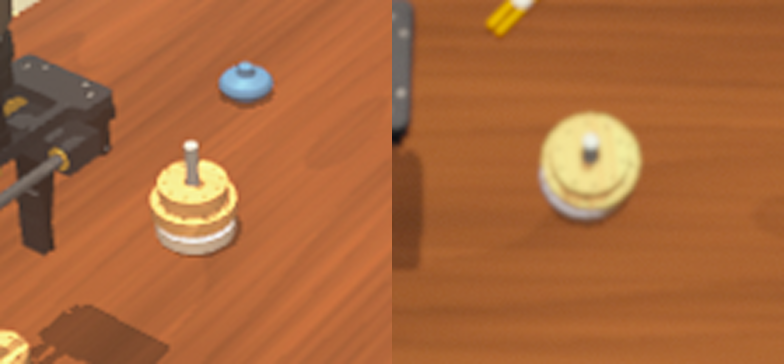

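View pics/j_wrist.png

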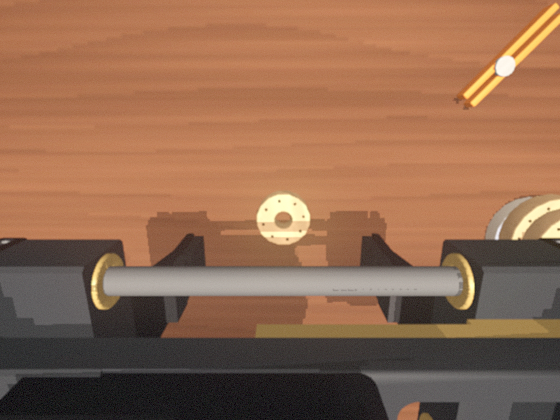

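{"api": "servo_tool", "payload": {"slide": [[-0.007, -0.006, -0.4], [0, 0, -0.4], [0, 0, -0.28], [0, 0, -0.04], [0, 0, 0], [0, 0, 0]], "twist": [[0, 0, 0], [0, 0, 0], [0, 0, 0], [0, 0, 0], [0, 0, 0], [0, 0, 0]], "gripper": [0, 0, 0, 0, 0, 0]}}

```text
time_s: 24.7
tcp_pos: [0.6364, 0.1722, 0.0054]
ee_rot: [[1.0, -0.0, 0.002], [-0.0, -1.0, 0.001], [0.002, -0.001, -1.0]]
wrist_force: [-0.0, 1.0, 0.1]
gripper_width: 0.993
```

{"api": "servo_tool", "payload": {"slide": [[0, -0.006, -0.03], [0, 0, 0], [0, 0, 0], [0, 0, 0], [0, 0, 0], [0, 0, 0], [0, 0, 0], [0, 0, 0]], "twist": [[0, 0, 0], [0, 0, 0], [0, 0, 0], [0, 0, 0], [0, 0, 0], [0, 0, 0], [0, 0, 0], [0, 0, 0]], "gripper": [0, 0, 1, 1, 1, 1, 1, 1]}}

```text
time_s: 25.7
tcp_pos: [0.6356, 0.1715, 0.0025]
ee_rot: [[1.0, -0.0, -0.0], [-0.0, -1.0, -0.0], [-0.0, 0.0, -1.0]]
wrist_force: [0.1, 0.8, 0.1]
gripper_width: 0.449
```

{"api": "servo_tool", "payload": {"slide": [[0, 0, 0.3], [0, 0, 0.6], [0, 0, 0.6], [0, 0, 0.37], [-0.03, -0.52, 0], [-0.04, -0.6, 0], [-0.04, -0.6, 0], [-0.04, -0.6, 0], [-0.03, -0.5, 0], [-0.027, -0.4, 0], [0, 0, 0], [0, 0, 0]], "twist": [[0, 0, 0], [0, 0, 0], [0, 0, 0], [0, 0, 0], [0, 0, 0], [0, 0, 0], [0, 0, 0], [0, 0, 0], [0, 0, 0], [0, 0, 0], [0, 0, 0], [0, 0, 0]], "gripper": [1, 1, 1, 1, 1, 1, 1, 1, 1, 1, 1, 1]}}

```text
time_s: 27.2
tcp_pos: [0.6236, -0.0213, 0.1156]
ee_rot: [[1.0, -0.0, 0.001], [-0.0, -1.0, 0.0], [0.001, -0.0, -1.0]]
wrist_force: [-0.3, 0.0, 0.0]
gripper_width: 0.449
```

{"api": "servo_tool", "payload": {"slide": [[0, 0, -0.25], [0, 0, -0.25], [0, 0, 0], [0, 0, 0], [0, 0, 0]], "twist": [[0, 0, 0], [0, 0, 0], [0, 0, 0], [0, 0, 0], [0, 0, 0]], "gripper": [1, 1, 1, 1, 1]}}

```text
time_s: 27.82
tcp_pos: [0.6236, -0.0216, 0.0851]
ee_rot: [[1.0, -0.0, 0.001], [-0.0, -1.0, 0.0], [0.001, -0.0, -1.0]]
wrist_force: [-0.3, -0.0, -0.4]
gripper_width: 0.452
```

```bash
python3 snap.py k wrist side top; python3 tier.py k 20 -.0025; python3 - <<'E'
import cv2,numpy as np
a=cv2.imread("pics/k_wrist.png")[190:310,220:350];b=cv2.imread("pics/k_ab.png")
cv2.imwrite("pics/z7.png",np.hstack([cv2.resize(a,(394,364),interpolation=2),b[:,:392]]))
E
```

```text
[ 0.6234 -0.0217  0.0851] [ 0.96  0.15 -0.32]
upper (array([649.57344092, -22.78201179]), np.float64(3.1638432310961146)) 302
tcp [623.4373696  -21.68415187  85.10832732]
dots 5
dotcircle [624.06791395 -21.39983491  14.95509414] [-0.11  0.14  0.02 -0.06  0.02]
```

View pics/z7.png

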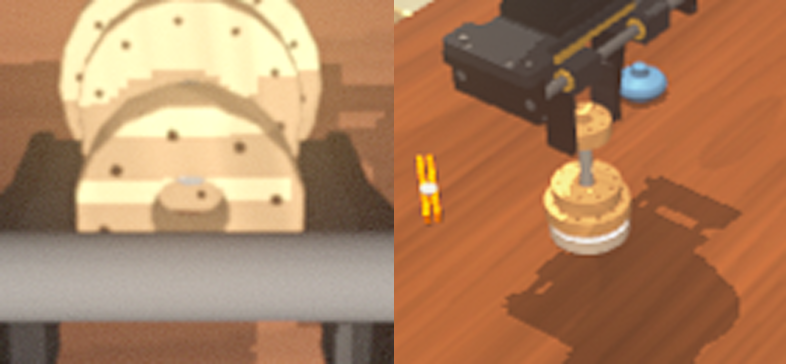

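{"api": "servo_tool", "payload": {"slide": [[-0.006, 0, -0.11], [0, 0, 0], [0, 0, -0.02], [0, 0, -0.02], [0, 0, -0.02]], "twist": [[0, 0, 0], [0, 0, 0], [0, 0, 0], [0, 0, 0], [0, 0, 0]], "gripper": [1, 1, 1, 1, 1]}}

```text
time_s: 28.6
tcp_pos: [0.6229, -0.0217, 0.0744]
ee_rot: [[1.0, -0.0, 0.0], [-0.0, -1.0, 0.0], [0.0, -0.0, -1.0]]
wrist_force: [-0.0, -0.6, -0.3]
gripper_width: 0.448
```

{"api": "servo_tool", "payload": {"slide": [[0, 0, -0.02], [0, 0, -0.02], [0, 0, -0.03]], "twist": [[0, 0, 0], [0, 0, 0], [0, 0, 0]], "gripper": [1, 1, 1]}}

```text
time_s: 28.98
tcp_pos: [0.6229, -0.0217, 0.0702]
ee_rot: [[1.0, -0.0, 0.0], [-0.0, -1.0, 0.0], [0.0, -0.0, -1.0]]
wrist_force: [0.8, -1.0, 0.8]
gripper_width: 0.451
```

{"api": "servo_tool", "payload": {"slide": [[0, 0, -0.08], [0, 0, -0.14], [0, 0, -0.1], [0, 0, -0.03], [0, 0, 0], [0, 0, 0]], "twist": [[0, 0, 0], [0, 0, 0], [0, 0, 0], [0, 0, 0], [0, 0, 0], [0, 0, 0]], "gripper": [1, 1, 1, 1, 1, 1]}}

```text
time_s: 29.72
tcp_pos: [0.6231, -0.0217, 0.0495]
ee_rot: [[1.0, -0.0, 0.001], [-0.0, -1.0, 0.0], [0.001, -0.0, -1.0]]
wrist_force: [-0.0, 0.9, -0.5]
gripper_width: 0.449
```

{"api": "servo_tool", "payload": {"slide": [[0, 0, -0.04], [0, 0, -0.02], [0, 0, -0.008], [0, 0, 0]], "twist": [[0, 0, 0], [0, 0, 0], [0, 0, 0], [0, 0, 0]], "gripper": [1, 1, 1, 1]}}

```text
time_s: 30.22
tcp_pos: [0.6228, -0.0217, 0.0452]
ee_rot: [[1.0, -0.001, -0.0], [-0.001, -1.0, -0.0], [-0.0, 0.0, -1.0]]
wrist_force: [0.0, -0.5, -0.3]
gripper_width: 0.45
```

{"api": "servo_tool", "payload": {"slide": [[0, 0, -0.006], [0, 0, 0]], "twist": [[0, 0, 0], [0, 0, 0]], "gripper": [1, 1]}}

```text
time_s: 30.48
tcp_pos: [0.6228, -0.0217, 0.0448]
ee_rot: [[1.0, -0.0, 0.0], [-0.0, -1.0, -0.0], [0.0, 0.0, -1.0]]
wrist_force: [-0.2, 0.5, 0.5]
gripper_width: 0.448
```

{"api": "servo_tool", "payload": {"slide": [[0, 0, -0.006], [0, 0, 0]], "twist": [[0, 0, 0], [0, 0, 0]], "gripper": [1, 1]}}

```text
time_s: 30.72
tcp_pos: [0.6228, -0.0217, 0.0444]
ee_rot: [[1.0, -0.0, -0.0], [-0.0, -1.0, -0.0], [-0.0, 0.0, -1.0]]
wrist_force: [-0.4, 0.4, 1.0]
gripper_width: 0.445
```

{"api": "servo_tool", "payload": {"slide": [[0, 0, -0.005], [0, 0, 0]], "twist": [[0, 0, 0], [0, 0, 0]], "gripper": [1, 1]}}

```text
time_s: 30.98
tcp_pos: [0.6228, -0.0217, 0.0444]
ee_rot: [[1.0, -0.0, 0.0], [-0.0, -1.0, -0.0], [0.0, 0.0, -1.0]]
wrist_force: [-0.5, -0.1, 1.3]
gripper_width: 0.449
```

{"api": "servo_tool", "payload": {"slide": [[0, 0, 0], [0, 0, 0], [0, 0, 0], [0, 0, 0], [0, 0, 0.3], [0, 0, 0.6], [0, 0, 0.6], [-0.6, 0, 0.3], [-0.6, 0, 0.3], [-0.3, 0, 0], [0, 0, 0], [0, 0, 0]], "twist": [[0, 0, 0], [0, 0, 0], [0, 0, 0], [0, 0, 0], [0, 0, 0], [0, 0, 0], [0, 0, 0], [0, 0, 0], [0, 0, 0], [0, 0, 0], [0, 0, 0], [0, 0, 0]], "gripper": [0, 0, 0, 0, 0, 0, 0, 0, 0, 0, 0, 0]}}

```text
time_s: 32.48
tcp_pos: [0.5338, -0.0216, 0.1709]
ee_rot: [[1.0, -0.0, 0.002], [-0.0, -1.0, 0.0], [0.002, -0.0, -1.0]]
wrist_force: [0.3, -0.6, -0.4]
gripper_width: 1.0
```

```bash
python3 snap.py l wrist side top; for a in ".027 (624,-21.5) 32" ".042 (624,-21.5) 26" ".057 (624,-21.5) 20"; do set -- $a; python3 dots.py l $1 "$2" $3; done
```

```text
[ 0.5335 -0.0217  0.1699] [ 1.15  0.18 -0.85]
[624.49740878 -21.26995071  27.1149997 ] [-0.02 -0.02  0.03 -0.07  0.14  0.15 -0.22]
[620.42992629 -20.77700253  23.59860063] [-0.14 -0.13  4.02 -2.13  1.27 -2.18  2.51  0.37 -4.76  0.94 -0.12 -0.19]
[623.5232527  -21.62401853  15.31047264] [ 4.59 -0.33 -0.6  -0.25  4.43  4.92 -0.21 -0.02  4.62 -0.45 -0.15  4.51
 -0.4 ]
```

View pics/l_ab.png

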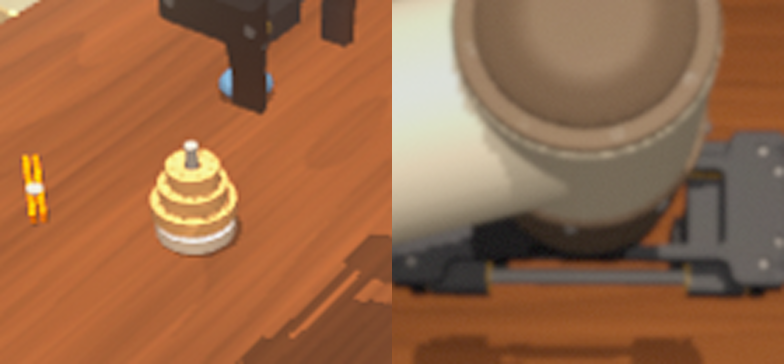

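View pics/l_wrist.png

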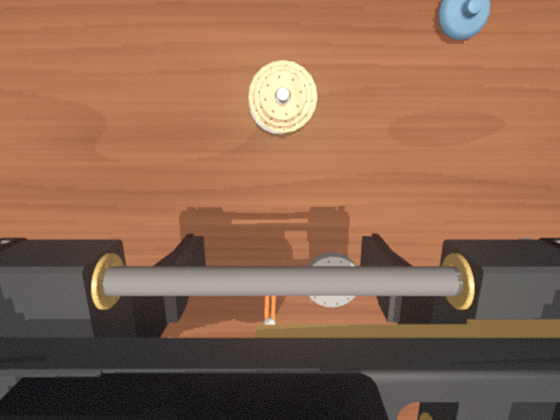

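The side crop shows all three tiers stacked level on the post at (192,150–230), and the wrist view shows them concentric around the post at (283,95). The gripper is open and clear of everything, so I'm handing in.

```bash
python3 -c "
from station import r
print(r.finish_job()); print(r.sense()['time_s'])"
```

```text
the job is handed in; nothing more can be done
None
the job is handed in; nothing more can be done
```

I threaded the large, medium and small tiers over the post in that order and handed the job in at about 32.6 s, with the gripper open and clear. The system gives no verdict.

- **Post:** it sat about 4.5 mm off the base's centre, near (0.624, -0.0215). All three tiers slid over it with no contact force that I read.
- **Seating:** I lowered each tier until I felt a light touch. That was 4.7 N for the large, 2.3 N for the medium and 1.3 N for the small, each at its expected seated height, before I let go.
- **Last checks:** the side and wrist views showed the tiers stacked, level and concentric. The dots on the large tier put its centre at (624.5, -21.3) mm, about 5 mm from the base's centre, inside the 10 mm allowed.
- **Not confirmed:** the final dot fits for the medium and small tiers failed, because dots from neighbouring tiers got mixed in. Their seating therefore rests on the contact heights and the pictures. The arm hid the stand in the final top view.
- **Other objects:** I saw no contact with the pegs, the incense holder or the grey look-alikes, but I did not re-measure their positions at the end.

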